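# Load the bench drying cabinet, latch its door and zero the hour dial

### The job

Stand every lidded crucible that is on the bench upright on the pull-out tray of the small drying cabinet and slide the tray fully home. Then push the door shut until its catch snaps in and holds it. Last of all, turn the hour dial on the cabinet's roof back to its zero stop, and leave the other things on the bench where they are.

Things in the scene. Friction and masses are not known exactly. Their poses are not given: they have to be found in the camera images.
- cabinet: small white bench drying cabinet, fixed, 140 deep (x) x 180 wide (y) x 95 high; origin at the centre of its underside. Its open front faces its own -x (the robot, more or less); the front opening's plane is at x = -70 mm. z is up. Roof top at z = 95 mm
- tray (a joint): how far the steel tray is pulled out of the cabinet along the cabinet's -x, m: 0 = fully home (front wall flush with the cabinet's front), 0.115 = fully out. Starts part way out. Sliding friction about 1 N, stays where left
- tray_floor (a point): centre of the upper face of the tray's floor, 16 mm above the bench; axes as the cabinet's. Usable floor 117 (x) x 150 (y) mm; room for six crucibles in two rows of three. Side and rear walls rise 20 mm above the floor and are 4 thick, the front wall rises 32 mm
- tray_front (a point): top centre of the outer face of the tray's front wall (a plain wall 4 thick and 160 wide with a round bead on top, 52 mm above the bench including the bead). It can be hooked from inside with the closed fingers and drawn out, or pushed in from outside
- door (a joint): opening angle of the door, rad: 0 = shut and seated, grows as it opens, to 2.0. It starts wide open. From about 0.095 down to about 0.045 a sprung roller catch resists with about 0.7 N m (some 6 N at door_edge; more, up to 20 N, for a moment when met fast); below that it snaps in and holds the door at 0. Elsewhere the door is nearly free and stays where left
- door_hinge (a point): on the door's upright hinge axis (cabinet's -y front corner), half height. Axes are the door's: at any angle the leaf runs along this point's +y for 178 mm, 12 thick (x -6 to +6), 10 to 93 mm above the bench; outer face looks to this point's -x. Shut, axes are parallel to the cabinet's; opening turns it anticlockwise seen from above
- door_edge (a point): point on the door's outer face 120 mm from the hinge axis, half height (52 mm above the bench): a good place to push. Beyond it, 162 to 170 mm from the axis, a grip strip stands 8 mm proud
- dial (a joint): angle of the hour dial, rad: 0 = at its zero stop; grows clockwise seen from above, to 2.8. Starts away from zero. Friction about 0.04 N m
- dial_grip (a point): on the dial's upright axis, 132 mm above the bench. The dial is a black knob on the roof with a bar grip 42 long, 14 wide, from 107 to 139 mm above the bench; the bar lies along this point's x and its white mark points to this point's -x (to the cabinet's front at zero)
- crucible_0: white low-form porcelain crucible with a fixed lid, 60 g: 33 mm body, 37 mm lid whose top is 25 mm above the foot, and on it an upright round knob 13 mm across and 15 high (top at 40 mm) to grip. Origin at the centre of the foot's underside, z up when upright. Absent in some starts
- crucible_1: the same
- crucible_2: the same
- crucible_3: the same
- crucible_4: the same
- yellow_tape: roll of yellow tape, 60 across, 16 high, lying on the bench; leave alone. Origin at the centre of its underside
- timer_box: white timer, 59x68x24, on the bench; leave alone. Origin at the centre of its underside (roughly)
- usb: blue memory stick, 54x17x8, lying on the bench; leave alone. Origin at the centre of its underside
Not all that is in view belongs to the job. What is shaped like the crucible_1 but red is not meant.

How it is judged:
By the outcome, as a careful person would: the job done as asked, in the order asked, and still so for the second after the job is handed in, with the robot touching nothing.
Of crucible_0, crucible_1, crucible_2, crucible_3, crucible_4 only 3 to 5 are there at a start; the rules pass over those that are not, and their reading is None.
At some moment in a run one of crucible_0, crucible_1, crucible_2, crucible_3, crucible_4 may be knocked a few centimetres aside while the robot is not near it.
It also fails if it takes over 210 s, if anything falls off the work surface, if the arm or the gripper's body presses on something with over 40 N, if the wrist force passes 120 N, or if a joint passes its speed limit or range.

### The arm

A 6-joint arm with a two-finger parallel gripper is mounted at the origin on a cart in front of the work surface, level with it; the furniture and walls round the work are solid. World frame = base frame: x ahead of the robot, y to its left, z up, the work surface at z = 0. Lengths are in m, angles in rad, forces in N, time in s.
With the tool pointing down it reaches from about 0.3 to 0.775 m from the base axis. Payload 14.6 kg.
Tool frame: the origin (TCP) lies at the very end of the fingers, on their centre line; the grasp point (between the pads) lies 19 mm behind it (ctrl.grasp_offset is the distance from the TCP to the grasp point, in m); z points along the fingers, y is the line along which they close (so a half turn about z gives the same grasp; the last joint's range is limited). The gripper opens to 94 mm and grips with 3 to 60 N. Pads are 16 mm wide; open, the fingers measure 119 mm over their backs; the gripper's body (75 mm by 177 mm) begins 78 mm behind the grasp point.
Start: joints at [-1.288, 0.3, 1.521, -0, 1.321, -0.067], TCP at [0.188, -0.517, 0.205] pointing down, gripper open.
Joint ranges: [-3.03, 3.03], [-0.79, 2.21], [0.23, 2.52], [-1.04, 4.18], [0, 3.07], [-2.55, 2.55]. Speed limits (rad/s): [2.22, 2.22, 2.57, 3.14, 3.14, 3.14].

### API

Orientations are given as [roll, pitch, yaw] about the fixed x, y, z axes, in that order (R = Rz(yaw) Ry(pitch) Rx(roll)).
In Python, from station import ctrl gives the robot as it stands.
- The arm moves only by the tool step_arm, never from a script. Its argument "plan" is a list that holds one entry, the list of rows, each a list of 6 numbers: the shift along the tool's x, y, z in units of 30 mm (1.0 is 30 mm), then the turn, a rotation vector about the tool's x, y, z in units of 6 degrees (1.0 is 6 degrees). In form: [[[dx, dy, dz, wx, wy, wz], ...]]. A call has 1 to 8 rows; each row is the pose to reach, as a shift and turn from the pose commanded when the call began, along the tool's axes at that moment; what a row does not reach only later rows make up. A row lasts 1/12 s, in which the tool goes at most 41.7 mm and 7.16 degrees, less where a joint would pass 70% of its speed; a pose out of reach is approached as far as the arm can. A call with a gripper value outside its range is refused whole. "grip" is the opening, from 0 (shut) to 1 (fully open), set as the call begins (left out, the last holds). The fingers move at their own pace and stop on an object; "squeeze" is the grip in N (left out, the last holds). Time passes only in rows, so rows that repeat a pose let the fingers close. It gives the time, the measured TCP pose, the force, the opening and the grip force at its end, in the units of the state.
- ctrl.get_obs(): the state, without advancing time (a new reading comes with each control period).
- ctrl.camera(name): name is "side" or "top" or "wrist"; returns the picture (420x560x3 uint8, red, green, blue); there is no depth.
- ctrl.camera_model(name): a dict with "intrinsics" (3x3 intrinsics, pixels), "R" (3x3) and "t" (3): a world point X has camera coordinates R X + t; the wrist camera has in their place "tool_from_camera" (4x4, takes a point from camera to tool coordinates, whose origin is the TCP and whose axes are the flange's). Camera axes: x right, y down, z forward; pixel columns grow to the right and rows downward; lengths in m; the calibration is good to about 2 mm. A picture is of the moment at which its call begins: read the wrist's pose just before it. camera_model takes no time and is no camera call.
- ctrl.hand_in(): hands the job in; it is judged then, once.
Trained networks look in the newest picture that a camera, given by its name, has taken for a name from the list of things; names that differ only in an ending like _2 or _b are one class to them, and where a whole thing is asked for, a point or a joint stands for the part that bears it (a point fixed in the world has none). Each returns a list of dicts, best first, with "confidence" (0 to 1); they miss things now and then, are a little off and sometimes report something else, mostly with a low value. They report only what shows in the picture. A call takes as long as a camera call. They do not tell look-alikes from the thing itself.
- ctrl.masks_of(query, camera): "pixels" (420x560 bool, what is visible of it) and "at" ([column, row] in pixels, amid what is visible of it).
- ctrl.place_of(query, camera): "at" ([column, row] in pixels: a listed point, or the origin of a listed thing).
The state is a dict: "time_s": time; "qpos": joint angles; "joint_vel": joint speeds; "tau": joint torques, N m; "ee_pos": TCP position; "eef_rot": TCP orientation; "force": force on the tool from outside, world axes, zero at the start; "moment": the same for the moment, N m; "grip_width": finger opening in m; "grip_force": force on a finger pad.
Only numpy, scipy, OpenCV 4.12 (cv2) and the standard library are available. Lean on these libraries where they do the work, as an engineer would, in place of code of your own. Each camera call takes 0.05 s, during which the arm holds its last target. There are 200 camera calls.

## Working session

There is one attempt and no reset: what is moved stays moved. The work goes in short steps, Python scripts to look and compute and a tool call to move; the robot and the scene stay as the last step left them, time stands still between calls to the robot, and variables do not carry over. Pictures are saved under pics/ and viewed, at most 14 in all, crops included, and the job is handed in when it is done.

Besides the shell and the picture viewer there is one more tool, called after "Emit:" as name([rows], argument=value, ...), one row to a line, values as JSON. step_arm: Moves the arm, as the interface text tells. Its arguments: {"type":"object","properties":{"plan":{"type":"array","items":{"type":"array","items":{"type":"array","items":{"type":"number"}}}},"grip":{"type":"number"},"squeeze":{"type":"number"}},"required":["plan"]}

```bash
mkdir -p pics; cat > h.py <<'E'
import numpy as np, cv2
from scipy.spatial.transform import Rotation as Ro
from station import ctrl
def snap(c,f=None):
    o=ctrl.get_obs(); im=ctrl.camera(c)
    if f: cv2.imwrite('pics/'+f,im[:,:,::-1])
    return im,o
def cam(c,o=None):
    m=ctrl.camera_model(c); K=np.array(m['intrinsics'])
    if c=='wrist':
        T=np.array(m['tool_from_camera']); Rt=Ro.from_euler('xyz',o['eef_rot']).as_matrix()
        Rw=Rt@T[:3,:3]; C=Rt@T[:3,3]+np.array(o['ee_pos'])
    else:
        R=np.array(m['R']); Rw=R.T; C=-R.T@np.array(m['t'])
    return K,Rw,C
def toz(px,z,c,o=None):
    K,Rw,C=cam(c,o); d=Rw@np.linalg.solve(K,[px[0],px[1],1.]); return C+d*(z-C[2])/d[2]
def proj(X,c,o=None):
    K,Rw,C=cam(c,o); p=K@(Rw.T@(np.asarray(X)-C)); return p[:2]/p[2]
E
python3 - <<'E'
from h import *
o=ctrl.get_obs(); print(o['eef_rot'],o['grip_width'],ctrl.grasp_offset)
a,_=snap('top','top0.png'); 
for c in ['top','side']:
    if c=='side': snap('side','side0.png')
    K,Rw,C=cam(c); print(c,C.round(3))
    for q,z in [('crucible_0',0),('tray_front',.052),('tray_floor',.016),('door_hinge',.052),('door_edge',.052),('dial_grip',.132),('cabinet',0),('usb',0),('timer_box',0),('yellow_tape',0)]:
        for r in ctrl.place_of(q,c):
            if r['confidence']>.2: print(c,q,round(r['confidence'],2),np.round(r['at']),toz(r['at'],z,c).round(3)[:2])
E
```

```text
[-3.14045103e+00 -2.74881077e-05  3.49805614e-01] 0.09397635388373575 0.0188
top [ 0.432 -0.048  1.089]
top crucible_0 0.68 [411. 180.] [ 0.568 -0.358]
top crucible_0 0.63 [355. 194.] [ 0.537 -0.216]
top crucible_0 0.6 [271. 199.] [ 0.529 -0.006]
top crucible_0 0.57 [385. 195.] [ 0.531 -0.291]
top crucible_0 0.55 [376. 173.] [ 0.588 -0.27 ]
top crucible_0 0.54 [413. 219.] [ 0.47  -0.358]
top crucible_0 0.44 [384. 226.] [ 0.454 -0.286]
top tray_front 0.6 [232. 216.] [0.486 0.087]
top tray_floor 0.95 [233. 190.] [0.551 0.087]
top door_hinge 0.79 [270. 203.] [ 0.515 -0.006]
top door_edge 0.73 [274. 251.] [ 0.4   -0.013]
top dial_grip 0.65 [236. 146.] [0.637 0.065]
top cabinet 0.96 [238. 165.] [0.617 0.076]
top usb 0.63 [358. 258.] [ 0.378 -0.22 ]
top timer_box 0.92 [148. 260.] [0.383 0.305]
top yellow_tape 0.68 [416. 261.] [ 0.366 -0.363]
top yellow_tape 0.63 [236. 148.] [0.661 0.08 ]
side [ 0.021 -0.865  0.665]
side crucible_0 0.66 [335. 317.] [ 0.467 -0.354]
side crucible_0 0.61 [372. 300.] [ 0.569 -0.351]
side crucible_0 0.58 [321. 269.] [ 0.532 -0.207]
side crucible_0 0.56 [364. 277.] [ 0.603 -0.282]
side crucible_0 0.54 [342. 288.] [ 0.536 -0.287]
side cabinet 0.86 [291. 209.] [0.616 0.068]
side usb 0.6 [266. 294.] [ 0.373 -0.22 ]
side yellow_tape 0.53 [294. 338.] [ 0.359 -0.361]
```

```bash
python3 - <<'E'
import cv2
a=cv2.imread('pics/top0.png'); cv2.imwrite('pics/top0c.png',cv2.resize(a[110:310,120:460],None,fx=2.35,fy=2.35,interpolation=3))
a=cv2.imread('pics/side0.png'); cv2.imwrite('pics/side0c.png',cv2.resize(a[130:380,160:460],None,fx=2.4,fy=2.4,interpolation=3))
E
```

```text
(no output)
```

View pics/top0c.png

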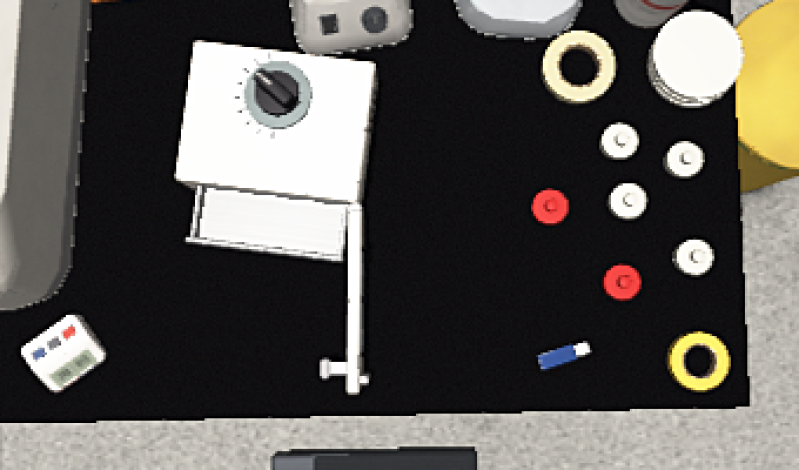

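View pics/side0c.png

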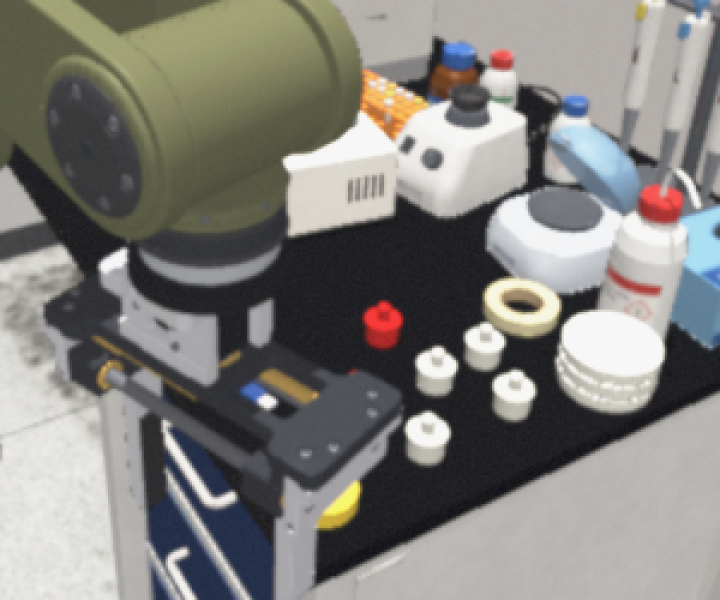

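The top view shows four white crucibles, at crop pixels (619,140), (685,158), (627,200) and (694,256). There are two red look-alikes at (550,206) and (622,282). The tray is half out and empty, with the door open at about 97°. The side view confirms all four crucibles are upright.

```bash
cat >> h.py <<'E'
def rows(*tg):
    """tg: (x,y,z[,yaw]) -> rows for the next call, from present pose"""
    o=ctrl.get_obs(); R=Ro.from_euler('xyz',o['eef_rot']); p=np.array(o['ee_pos']); 
    for t in tg:
        yaw=t[3] if len(t)>3 else o['eef_rot'][2]
        d=R.inv().apply(np.array(t[:3])-p)/.03
        w=(R.inv()*Ro.from_euler('xyz',[np.pi,0,yaw])).as_rotvec()/np.radians(6)
        print(np.r_[d,w].round(2).tolist(), 'rows>=%.1f'%max(np.linalg.norm(d)*30/41.7,np.linalg.norm(w)*6/7.16))
E
python3 -c "
from h import *
rows((.188,-.517,.3),(.45,.05,.3,-.12))"
```

```text
[-0.02, 0.0, -3.15, 0.0, 0.0, 0.0] rows>=2.3
[14.66, -14.76, -3.15, 0.0, 0.0, 4.49] rows>=15.1
```

Emit:
step_arm([
  [[0,0,-3.15,0,0,0],[0,0,-3.15,0,0,1],[14.66,-14.76,-3.15,0,0,4.5],[14.66,-14.76,-3.15,0,0,4.5],[14.66,-14.76,-3.15,0,0,4.5],[14.66,-14.76,-3.15,0,0,4.5],[14.66,-14.76,-3.15,0,0,4.5],[14.66,-14.76,-3.15,0,0,4.5]],
], grip=0)

```text
time_s: 1.77
ee_pos: [0.2934, -0.288, 0.2934]
eef_rot: [3.141, -0.0, -0.122]
force: [0.5, 0.2, -0.1]
grip_width: 0.0438
grip_force: 0.0
```

```bash
python3 -c "
from h import *
print(ctrl.get_obs()['ee_pos'],ctrl.get_obs()['eef_rot'])
rows((.45,.05,.3,-.12))"
```

```text
[ 0.2933688  -0.28797033  0.29338668] [ 3.14128345e+00 -4.41440721e-04 -1.21969706e-01]
[3.81, -11.82, -0.22, 0.0, -0.0, -0.02] rows>=8.9
```

Emit:
step_arm([
  [[3.8,-11.8,-0.2,0,0,0],[3.8,-11.8,-0.2,0,0,0],[3.8,-11.8,-0.2,0,0,0],[3.8,-11.8,-0.2,0,0,0],[3.8,-11.8,-0.2,0,0,0],[3.8,-11.8,-0.2,0,0,0],[3.8,-11.8,-0.2,0,0,0],[3.8,-11.8,-0.2,0,0,0]],
])

```text
time_s: 2.43
ee_pos: [0.4333, 0.0149, 0.299]
eef_rot: [-3.142, -0.001, -0.121]
force: [0.7, -0.7, 0.4]
grip_width: 0.0005
grip_force: 0.0
```

```bash
python3 - <<'E'
from h import *
im,o=snap('wrist','w1.png'); print(o['ee_pos'].round(4),o['eef_rot'],cam('wrist',o)[2])
for q,z in [('tray_front',.052),('tray_floor',.016),('door_hinge',.052),('door_edge',.052),('dial_grip',.132),('cabinet',0),('crucible_0',0)]:
    for r in ctrl.place_of(q,'wrist'):
        if r['confidence']>.2: print(q,round(r['confidence'],2),np.round(r['at']),toz(r['at'],z,'wrist',o).round(3)[:2])
E
```

```text
[0.4333 0.0149 0.299 ] [-3.14154805e+00 -9.23583406e-04 -1.21226172e-01] [0.50433878 0.00601104 0.47782221]
tray_front 0.66 [219. 146.] [0.484 0.085]
tray_front 0.4 [290. 107.] [ 0.52  -0.009]
tray_floor 0.87 [222.  94.] [0.548 0.077]
door_edge 0.69 [303. 203.] [ 0.399 -0.011]
cabinet 0.76 [224.  45.] [0.61  0.066]
crucible_0 0.83 [490. 140.] [ 0.444 -0.283]
crucible_0 0.82 [498.  72.] [ 0.533 -0.29 ]
crucible_0 0.75 [496.  25.] [ 0.591 -0.286]
crucible_0 0.69 [550.  36.] [ 0.57  -0.355]
```

View pics/w1.png

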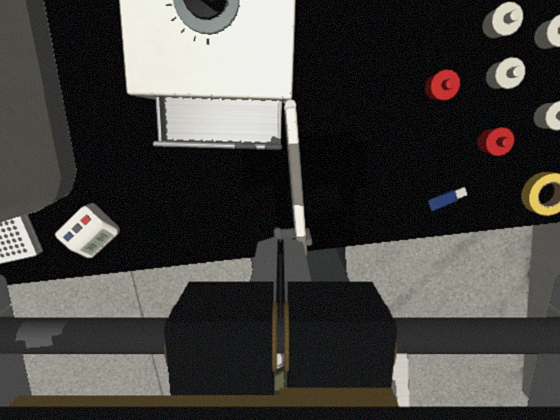

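The wrist view shows the roof's front edge running (128,95)–(292,97) and the tray bead (153,144)–(281,149). The hinge is at about (290,103).

```bash
python3 - <<'E'
from h import *
o=ctrl.get_obs()
for n,p,z in [('roofL',(127,95),.095),('roofR',(293,97),.095),('trL',(153,144),.05),('trR',(282,148),.05),('hinge',(291,103),.093),('doorend',(299,237),.093),('striptip',(309,240),.093)]:
    print(n,toz(p,z,'wrist',o)[:2].round(4))
for n,p,z in [('roofL',(177,180),.095),('roofR',(362,203),.095),('trL',(188,240),.05),('trR',(343,260),.05),('roofBL',(194,41),.095),('roofBR',(376,63),.095)]:
    p=(120+p[0]/2.35,110+p[1]/2.35); print(n,toz(p,z,'top')[:2].round(4))
E
```

```text
roofL [0.5517 0.1634]
roofR [ 0.5275 -0.0148]
trL [0.4962 0.1638]
trR [0.4714 0.0039]
hinge [ 0.5217 -0.012 ]
doorend [ 0.3666 -0.0037]
striptip [ 0.3612 -0.0153]
roofL [0.5532 0.164 ]
roofR [ 0.5263 -0.0163]
trL [0.497 0.163]
trR [0.4729 0.0056]
roofBL [0.6907 0.146 ]
roofBR [ 0.6643 -0.0331]
```

```bash
cat >> h.py <<'E'
O=np.array([.609,.0647]); YAW=-.135
def c2w(x,y): 
    c,s=np.cos(YAW),np.sin(YAW); return O+np.array([c*x-s*y,s*x+c*y])
def w2c(p):
    c,s=np.cos(YAW),np.sin(YAW); d=np.asarray(p)[:2]-O; return np.array([c*d[0]+s*d[1],-s*d[0]+c*d[1]])
E
python3 -c "
from h import *
rows((*c2w(-.1,0),.15,YAW),(*c2w(-.1,0),.026,YAW),(*c2w(-.172,0),.026,YAW))"
```

```text
[2.28, -2.52, 4.96, 0.0, -0.0, 0.11] rows>=4.3
[2.28, -2.52, 9.09, 0.0, -0.0, 0.11] rows>=7.0
[-0.12, -2.55, 9.09, 0.0, -0.0, 0.11] rows>=6.8
```

Emit:
step_arm([
  [[2.28,-2.52,3,0,0,0.1],[2.28,-2.52,4.5,0,0,0.1],[2.28,-2.52,4.5,0,0,0.1],[2.28,-2.52,4.5,0,0,0.1],[2.28,-2.52,4.5,0,0,0.1],[2.28,-2.52,4.5,0,0,0.1]],
])

```text
time_s: 3.33
ee_pos: [0.5095, 0.0788, 0.1618]
eef_rot: [3.141, 0.004, -0.133]
force: [0.3, -0.8, -0.1]
grip_width: 0.0004
grip_force: 0.0
```

```bash
python3 -c "
from h import *
print(w2c(ctrl.get_obs()['ee_pos']))
rows((*c2w(-.1,0),.026,YAW),(*c2w(-.172,0),.026,YAW))"
```

```text
[-0.100488   0.0005933]
[0.03, 0.02, 4.53, 0.01, 0.04, 0.02] rows>=3.3
[-2.37, 0.01, 4.54, 0.01, 0.04, 0.02] rows>=3.7
```

Positions match commands well. Lower in, then pull.

Emit:
step_arm([
  [[0,0,1.3,0,0,0],[0,0,2.6,0,0,0],[0,0,3.6,0,0,0],[0,0,4.5,0,0,0],[0,0,4.5,0,0,0],[-0.5,0,4.5,0,0,0],[-1,0,4.5,0,0,0],[-1,0,4.5,0,0,0]],
])

```text
time_s: 4.0
ee_pos: [0.4799, 0.083, 0.0314]
eef_rot: [-3.141, -0.002, -0.133]
force: [-0.2, 0.1, 0.3]
grip_width: 0.0006
grip_force: 0.0
```

Emit:
step_arm([
  [[-0.4,0,0,0,0,0],[-0.7,0,0,0,0,0],[-1,0,0,0,0,0],[-1.2,0,0,0,0,0],[-1.4,0,0,0,0,0],[-1.4,0,0,0,0,0]],
])

```text
time_s: 4.5
ee_pos: [0.4396, 0.0889, 0.0295]
eef_rot: [-3.141, -0.004, -0.132]
force: [5.3, -1.8, 3.5]
grip_width: 0.0004
grip_force: 3.1
```

Emit:
step_arm([
  [[0.2,0,0,0,0,0],[0.2,0,-1,0,0,0],[0.2,0,-2.3,0,0,0],[0.2,0,-3.6,0,0,0],[0.2,0,-5,0,0,0],[0.5,1.3,-6,0,0,0],[1,2.6,-6,0,0,0],[2,12.8,-6,0,0,0]],
])

```text
time_s: 5.17
ee_pos: [0.4567, -0.0282, 0.2102]
eef_rot: [-3.141, -0.004, -0.13]
force: [1.1, -0.2, -0.2]
grip_width: 0.0007
grip_force: 0.0
```

Emit:
step_arm([
  [[1,10,0,0,0,0],[1,10,0,0,0,0],[1,10,0,0,0,0],[1,10,0,0,0,0],[1,10,0,0,0,0],[1,10,0,0,0,0],[1,10,0,0,0,0],[1,10,0,0,0,0]],
], grip=0.45)

```text
time_s: 5.83
ee_pos: [0.4445, -0.3331, 0.2073]
eef_rot: [-3.141, 0.001, -0.135]
force: [-0.6, -0.6, -0.4]
grip_width: 0.0422
grip_force: 0.0
```

```bash
cat >> h.py <<'E'
def white_cru(c='wrist'):
    im,o=snap(c); out=[]
    hsv=cv2.cvtColor(im,cv2.COLOR_RGB2HSV)
    for r in ctrl.masks_of('crucible_0',c):
        m=r['pixels']; 
        if r['confidence']<.3: continue
        sat=np.median(hsv[m][:,1]); 
        out.append((round(float(r['confidence']),2),'RED' if sat>120 else 'white',np.round(r['at']),int(m.sum()),toz(r['at'],.02,c,o)[:2].round(4)))
    for r in ctrl.place_of('crucible_0',c):
        if r['confidence']>.3: out.append((round(float(r['confidence']),2),'place',np.round(r['at'],1),toz(r['at'],.0,c,o)[:2].round(4)))
    return out,o,im
E
python3 - <<'E'
from h import *
l,o,im=white_cru(); cv2.imwrite('pics/w2.png',im[:,:,::-1])
print(o['ee_pos'].round(4),o['eef_rot'],o['grip_width'])
for x in l: print(*x)
snap('top','top2.png')
for q,z in [('tray_front',.052),('tray_floor',.016),('door_edge',.052)]:
    for r in ctrl.place_of(q,'top')[:1]: p=toz(r['at'],z,'top'); print(q,r['confidence'],p,w2c(p))
E
```

```text
[ 0.4445 -0.3331  0.2073] [-3.14140953e+00  1.37580045e-03 -1.35340377e-01] 0.04220553565481221
0.89 white [298. 164.] 859 [ 0.4678 -0.3566]
0.86 RED [234. 194.] 869 [ 0.4446 -0.2818]
0.85 white [282.  66.] 1096 [ 0.5693 -0.353 ]
0.83 RED [154. 132.] 1060 [ 0.5229 -0.2087]
0.64 white [223. 113.] 1015 [ 0.5318 -0.2851]
0.61 white [213.  53.] 1236 [ 0.5905 -0.2853]
0.93 place [280.9  66.5] [ 0.5715 -0.3517]
0.92 place [297.1 159.6] [ 0.4706 -0.3567]
0.75 place [228.1 115.3] [ 0.5294 -0.2869]
0.75 place [216.4  55.3] [ 0.5917 -0.2852]
0.75 place [236.4 189.3] [ 0.4458 -0.282 ]
0.56 place [162.8 128.5] [ 0.5253 -0.212 ]
tray_front 0.76 [0.42685338 0.09858558 0.052     ] [-0.18505     0.00906209]
tray_floor 0.75 [0.49444025 0.08417526 0.016     ] [-0.11613859  0.00387943]
door_edge 0.86 [ 0.39868552 -0.01563127  0.052     ] [-0.19758908 -0.10790666]
```

View pics/w2.png

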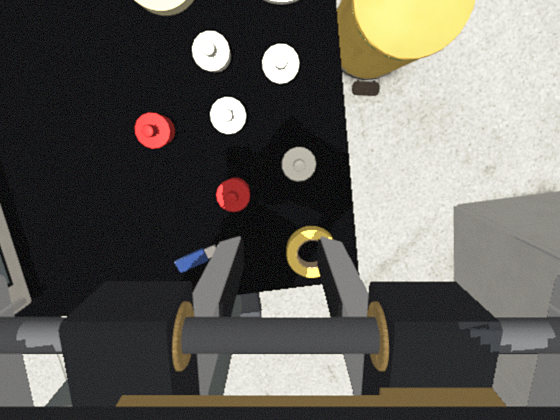

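The wrist view shows A at (299,163), B at (280,63), C at (228,114) and D at (209,49). The reds are at (153,130) and (233,193). A yellow bin stands off the right edge of the bench.

```bash
python3 - <<'E'
from h import *
o=ctrl.get_obs()
for n,p in dict(A=(299,163),B=(280.5,63.5),C=(228.5,114),D=(209.5,49.5)).items(): print(n,toz(p,.04,'wrist',o).round(4))
print(proj((.62,-.5,0),'side'),proj((.62,-.46,0),'side'))
for z in (-.3,0,.15): print(z,[toz(p,z,'wrist',o)[:2].round(3) for p in [(340,60),(375,42)]],[toz(p,z,'top')[:2].round(3) for p in [(433,160),(440,150)]])
rows((.4695,-.3567,.028))
for x in (-.095,-.150):
  for y in (.04,-.04): print(c2w(x,y))
E
```

```text
A [ 0.4733 -0.3508  0.04  ]
B [ 0.5705 -0.3442  0.04  ]
C [ 0.5308 -0.2868  0.04  ]
D [ 0.5915 -0.2788  0.04  ]
[440.29854872 336.42237448] [425.33143611 323.52317759]
-0.3 [array([ 0.614, -0.464]), array([ 0.637, -0.532])] [array([ 0.669, -0.517]), array([ 0.701, -0.541])]
0 [array([ 0.572, -0.409]), array([ 0.585, -0.447])] [array([ 0.618, -0.416]), array([ 0.643, -0.434])]
0.15 [array([ 0.551, -0.381]), array([ 0.558, -0.404])] [array([ 0.592, -0.365]), array([ 0.614, -0.381])]
[0.9, 0.88, 6.01, -0.0, -0.0, 0.0] rows>=4.4
[0.52024799 0.11712213]
[0.50948076 0.03785003]
[0.46574841 0.1245246 ]
[0.45498119 0.04525249]
```

Emit:
step_arm([
  [[0.9,0.88,1.2,0,0,0],[0.9,0.88,2.5,0,0,0],[0.9,0.88,3.8,0,0,0],[0.9,0.88,5,0,0,0],[0.9,0.88,5.6,0,0,0],[0.9,0.88,6,0,0,0],[0.9,0.88,6,0,0,0],[0.9,0.88,6,0,0,0]],
])

```text
time_s: 6.85
ee_pos: [0.4696, -0.3579, 0.029]
eef_rot: [3.141, -0.001, -0.131]
force: [0.6, -0.2, 0.6]
grip_width: 0.0424
grip_force: 0.0
```

```bash
python3 - <<'E'
from h import *
l,o,im=white_cru(); cv2.imwrite('pics/w3.png',im[:,:,::-1])
print(o['ee_pos'].round(4),o['eef_rot'],o['grip_width'],o['force'])
for x in l: print(*x)
print(proj(np.array(o['ee_pos']),'wrist',o))
E
```

```text
[ 0.4696 -0.3579  0.029 ] [ 3.14107099e+00 -7.92297732e-04 -1.31109817e-01] 0.042396309738366736 [ 0.5521534  -0.23753276  0.61009271]
0.94 white [106.  39.] 5361 [ 0.5929 -0.2845]
0.94 RED [171. 274.] 733 [ 0.4601 -0.2899]
0.93 RED [ 26. 190.] 3016 [ 0.522 -0.219]
0.78 white [143. 160.] 3808 [ 0.5298 -0.2894]
0.68 white [277. 244.] 3040 [ 0.471  -0.3564]
0.62 white [241.  66.] 4291 [ 0.571 -0.351]
0.81 place [155.4 156.8] [ 0.5298 -0.2889]
0.78 place [278.9 234.3] [ 0.47   -0.3576]
0.77 place [ 32.9 181.9] [ 0.5245 -0.2094]
0.73 place [173.2 281.4] [ 0.4461 -0.2822]
0.6 place [244.   75.5] [ 0.569  -0.3503]
0.59 place [121.4  48.5] [ 0.5924 -0.2833]
[279.49205747 251.49834394]
```

View pics/w3.png

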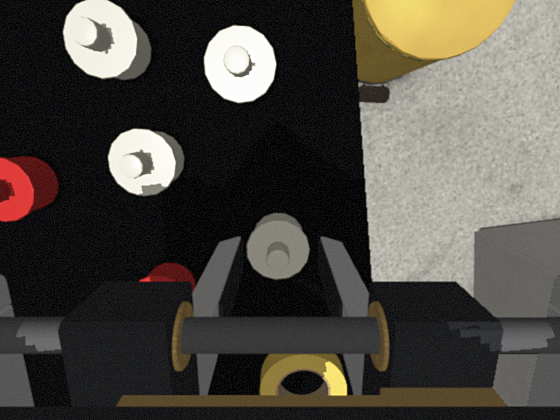

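The knob of A sits centred between the fingers at (278,255). B, C and D agree with the earlier estimates.

Emit:
step_arm([
  [[0,0,0,0,0,0],[0,0,0,0,0,0],[0,0,0,0,0,0],[0,0,0,0,0,0],[0,0,-0.3,0,0,0],[0,0,-1.5,0,0,0],[0,0,-2.7,0,0,0],[0,0,-4,0,0,0]],
], grip=0, squeeze=15)

```text
time_s: 7.67
ee_pos: [0.4685, -0.3577, 0.1495]
eef_rot: [-3.141, 0.001, -0.132]
force: [-0.2, -0.2, -1.0]
grip_width: 0.0117
grip_force: 15.0
```

```bash
python3 -c "
from h import *
P=c2w(-.095,.04);rows((*P,.17,YAW),(*P,.1,YAW),(*P,.046,YAW))"
```

```text
[-0.37, -15.92, -0.67, -0.01, 0.01, 0.03] rows>=11.5
[-0.37, -15.91, 1.66, -0.01, 0.01, 0.03] rows>=11.5
[-0.37, -15.91, 3.46, -0.01, 0.01, 0.03] rows>=11.7
```

Emit:
step_arm([
  [[-0.37,-15.9,-0.7,0,0,0],[-0.37,-15.9,-0.7,0,0,0],[-0.37,-15.9,-0.7,0,0,0],[-0.37,-15.9,-0.7,0,0,0],[-0.37,-15.9,-0.7,0,0,0],[-0.37,-15.9,-0.7,0,0,0],[-0.37,-15.9,-0.7,0,0,0],[-0.37,-15.9,-0.7,0,0,0]],
])

```text
time_s: 8.33
ee_pos: [0.5049, -0.0251, 0.1636]
eef_rot: [-3.142, -0.001, -0.132]
force: [0.7, 0.2, 0.0]
grip_width: 0.0119
grip_force: 15.0
```

```bash
python3 -c "
from h import *
P=c2w(-.095,.04);print(ctrl.get_obs()['ee_pos']);rows((*P,.1,YAW),(*P,.046,YAW))"
```

```text
[ 0.50488033 -0.02507717  0.16356754]
[-0.12, -4.77, 2.12, -0.0, -0.01, 0.03] rows>=3.8
[-0.12, -4.77, 3.92, -0.0, -0.01, 0.03] rows>=4.4
```

Emit:
step_arm([
  [[-0.1,-1.4,0,0,0,0],[-0.1,-2.8,0,0,0,0],[-0.1,-4.1,0.3,0,0,0],[-0.1,-4.6,1.2,0,0,0],[-0.1,-4.6,2,0,0,0],[-0.1,-4.6,2,0,0,0],[-0.1,-4.6,2,0,0,0]],
])

```text
time_s: 8.92
ee_pos: [0.5199, 0.11, 0.1028]
eef_rot: [3.141, 0.002, -0.132]
force: [0.5, -0.1, 0.8]
grip_width: 0.0118
grip_force: 15.0
```

```bash
python3 -c "
from h import *
P=c2w(-.095,.04);o=ctrl.get_obs();print(o['ee_pos'],w2c(o['ee_pos']));rows((*P,.046,YAW))"
```

```text
[0.51990018 0.11001648 0.1028105 ] [-0.09438829  0.03291219]
[-0.02, -0.24, 1.89, 0.0, 0.02, 0.03] rows>=1.4
```

Emit:
step_arm([
  [[0,-0.24,0.5,0,0,0],[0,-0.24,1,0,0,0],[0,-0.24,1.5,0,0,0],[0,-0.24,1.75,0,0,0],[0,-0.24,1.92,0,0,0],[0,-0.24,1.92,0,0,0],[0,-0.24,1.92,0,0,0]],
])

```text
time_s: 9.5
ee_pos: [0.5225, 0.117, 0.047]
eef_rot: [-3.141, -0.003, -0.133]
force: [1.1, 0.5, 2.6]
grip_width: 0.0124
grip_force: 15.0
```

Emit:
step_arm([
  [[0,0,0,0,0,0],[0,0,0,0,0,0],[0,0,0,0,0,0],[0,0,-0.5,0,0,0],[0,0,-1.8,0,0,0],[0,0,-3.1,0,0,0],[0,0,-4.2,0,0,0],[0,0,-4.2,0,0,0]],
], grip=0.45)

```text
time_s: 10.17
ee_pos: [0.5235, 0.1176, 0.1778]
eef_rot: [-3.139, -0.009, -0.132]
force: [0.9, 0.1, 1.4]
grip_width: 0.0426
grip_force: 0.0
```

```bash
python3 - <<'E'
from h import *
l,o,im=white_cru(); cv2.imwrite('pics/w4.png',im[:,:,::-1])
print(o['ee_pos'].round(4))
for x in l: print(*x, w2c(x[-1]).round(3))
rows((.5298,-.289,.17),(.5298,-.289,.028))
l,o,im=white_cru('top')
for x in l: print(*x, w2c(x[-1]).round(3))
E
```

```text
[0.5235 0.1176 0.1778]
0.69 white [281. 198.] 1005 [0.5203 0.1171] [-0.095  0.04 ]
0.56 white [419. 235.] 4048 [ 0.4611 -0.0221] [-0.135 -0.106]
0.87 place [280.7 195.1] [0.5192 0.1175] [-0.096  0.04 ]
[2.08, 13.38, 0.02, 0.0, 0.01, 0.0] rows>=9.7
[2.08, 13.38, 4.75, 0.0, 0.01, 0.0] rows>=10.3
0.74 white [415. 180.] 178 [ 0.566  -0.3615] [ 0.015 -0.428]
0.68 white [385. 194.] 151 [ 0.5324 -0.2869] [-0.029 -0.359]
0.59 white [381. 170.] 144 [ 0.5916 -0.2805] [ 0.029 -0.344]
0.47 RED [356. 197.] 177 [ 0.5274 -0.2151] [-0.043 -0.288]
0.77 place [383.  192.8] [ 0.5379 -0.2867] [-0.023 -0.358]
0.74 place [412.9 180.2] [ 0.5679 -0.3628] [ 0.017 -0.429]
0.74 place [355.9 193.7] [ 0.5372 -0.2188] [-0.033 -0.291]
0.71 place [269.4 199.8] [ 0.527  -0.0015] [-0.072 -0.077]
0.57 place [379.1 170.4] [ 0.5947 -0.279 ] [ 0.032 -0.342]
0.46 place [382.  228.4] [ 0.4488 -0.2809] [-0.112 -0.364]
```

View pics/w4.png

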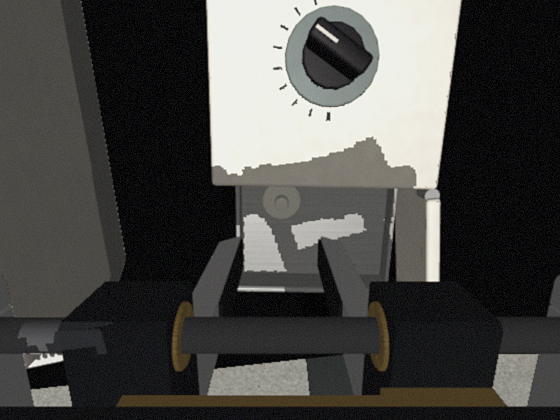

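Crucible A stands upright in the tray's rear row at (281,198). Next is C.

Emit:
step_arm([
  [[2,13.3,0,0,0,0],[2,13.3,0,0,0,0],[2,13.3,0,0,0,0],[2,13.3,0,0,0,0],[2,13.3,0,0,0,0],[2,13.3,0,0,0,0],[2,13.3,0,0,0,0],[2,13.3,0,0,0,0]],
])

```text
time_s: 11.13
ee_pos: [0.5263, -0.218, 0.1699]
eef_rot: [-3.141, 0.002, -0.132]
force: [-0.1, 0.4, 0.5]
grip_width: 0.0429
grip_force: 0.0
```

Emit:
step_arm([
  [[0.3,1.4,0,0,0,0],[0.4,2.2,1,0,0,0],[0.4,2.2,2,0,0,0],[0.4,2.2,2.5,0,0,0],[0.4,2.2,2.5,0,0,0],[0.4,2.2,2.5,0,0,0]],
])

```text
time_s: 11.63
ee_pos: [0.5298, -0.2828, 0.0951]
eef_rot: [-3.141, 0.002, -0.132]
force: [0.0, 0.2, 0.3]
grip_width: 0.0425
grip_force: 0.0
```

```bash
python3 - <<'E'
from h import *
l,o,im=white_cru()
print(o['ee_pos'].round(4))
for x in l: print(*x)
rows((.5298,-.289,.028,YAW))
E
```

```text
[ 0.5298 -0.2828  0.0951]
0.81 white [364. 152.] 1971 [ 0.5708 -0.3515]
0.79 RED [290. 301.] 1098 [ 0.4546 -0.2813]
0.71 white [288. 212.] 1805 [ 0.5316 -0.2892]
0.59 white [270. 134.] 2040 [ 0.5928 -0.2837]
0.59 RED [191. 231.] 1876 [ 0.5261 -0.211 ]
0.92 place [287.5 297.5] [ 0.4466 -0.2788]
0.9 place [359.  150.6] [ 0.5696 -0.3526]
0.89 place [196.4 229.5] [ 0.5211 -0.2095]
0.79 place [283.  206.5] [ 0.5315 -0.2857]
0.56 place [272.  135.3] [ 0.5909 -0.2846]
[-0.01, 0.2, 2.32, 0.01, -0.02, 0.03] rows>=1.7
```

Emit:
step_arm([
  [[0,0.18,0.8,0,0,0],[0,0.18,1.6,0,0,0],[0,0.18,2.3,0,0,0],[0,0.18,2.3,0,0,0]],
])

```text
time_s: 12.12
ee_pos: [0.5283, -0.2874, 0.0243]
eef_rot: [-3.14, 0.004, -0.132]
force: [-0.7, 0.7, -0.6]
grip_width: 0.0422
grip_force: 0.0
```

Emit:
step_arm([
  [[0,0,0,0,0,0],[0,0,0,0,0,0],[0,0,0,0,0,0],[0,0,0,0,0,0],[0,0,-0.3,0,0,0],[0,0,-1.5,0,0,0],[0,0,-2.8,0,0,0],[0,0,-4.3,0,0,0]],
], grip=0)

```text
time_s: 12.78
ee_pos: [0.529, -0.288, 0.1547]
eef_rot: [-3.141, 0.001, -0.132]
force: [1.2, 0.5, 0.1]
grip_width: 0.0119
grip_force: 15.0
```

```bash
python3 -c "
from h import *
P=c2w(-.095,-.04);print(P);rows((*P,.17,YAW),(*P,.1,YAW),(*P,.046,YAW))"
```

```text
[0.50948076 0.03785003]
[-2.07, -10.68, -0.5, -0.0, 0.01, 0.03] rows>=7.8
[-2.07, -10.68, 1.83, -0.0, 0.01, 0.03] rows>=7.9
[-2.07, -10.68, 3.63, -0.0, 0.01, 0.03] rows>=8.3
```

Emit:
step_arm([
  [[-2,-10.6,-0.5,0,0,0],[-2,-10.6,-0.5,0,0,0],[-2,-10.6,-0.5,0,0,0],[-2,-10.6,-0.5,0,0,0],[-2,-10.6,-0.5,0,0,0],[-2,-10.6,-0.5,0,0,0],[-2,-10.6,-0.5,0,0,0],[-2,-10.6,-0.5,0,0,0]],
])

```text
time_s: 13.45
ee_pos: [0.5114, 0.0375, 0.1692]
eef_rot: [-3.141, -0.002, -0.131]
force: [-0.1, -0.6, -0.5]
grip_width: 0.012
grip_force: 15.0
```

```bash
python3 -c "
from h import *
P=c2w(-.095,-.04);rows((*P,.1,YAW),(*P,.044,YAW))"
```

```text
[-0.07, -0.0, 2.31, -0.0, -0.02, 0.04] rows>=1.7
[-0.07, -0.0, 4.17, -0.0, -0.02, 0.04] rows>=3.0
```

Emit:
step_arm([
  [[-0.05,0.02,1.2,0,0,0],[-0.05,0.02,2.4,0,0,0],[-0.05,0.02,3.4,0,0,0],[-0.05,0.02,3.8,0,0,0],[-0.05,0.02,4,0,0,0],[-0.05,0.02,4.15,0,0,0],[-0.05,0.02,4.15,0,0,0]],
])

```text
time_s: 14.03
ee_pos: [0.5115, 0.0339, 0.0448]
eef_rot: [3.141, -0.003, -0.132]
force: [0.9, -1.0, 1.6]
grip_width: 0.0126
grip_force: 15.0
```

Emit:
step_arm([
  [[0,0,0,0,0,0],[0,0,0,0,0,0],[0,0,0,0,0,0],[0,0,-0.5,0,0,0],[0,0,-1.8,0,0,0],[0,0,-3.1,0,0,0],[0,0,-4.2,0,0,0],[0,0,-4.2,0,0,0]],
], grip=0.45)

```text
time_s: 14.7
ee_pos: [0.5127, 0.0345, 0.176]
eef_rot: [-3.14, -0.01, -0.132]
force: [0.1, 0.7, -0.1]
grip_width: 0.0422
grip_force: 0.0
```

```bash
python3 - <<'E'
from h import *
l,o,im=white_cru()
print(o['ee_pos'].round(4))
for x in l: print(*x, w2c(x[-1]).round(3))
rows((.592,-.284,.17,YAW))
E
```

```text
[0.5127 0.0345 0.176 ]
0.8 white [196. 197.] 979 [0.5224 0.1201] [-0.093  0.043]
0.66 white [282. 202.] 1003 [0.5057 0.0331] [-0.098 -0.045]
0.84 place [201.4 192. ] [0.5234 0.1185] [-0.092  0.042]
0.67 place [275.6 195.2] [0.5094 0.0396] [-0.095 -0.038]
0.62 place [509.7 151.1] [ 0.524  -0.2096] [-0.047 -0.283]
[4.11, 10.16, -0.04, 0.0, 0.0, 0.03] rows>=7.9
```

Both placed well. Next is D.

Emit:
step_arm([
  [[4.1,10.1,0,0,0,0],[4.1,10.1,0,0,0,0],[4.1,10.1,0,0,0,0],[4.1,10.1,0,0,0,0],[4.1,10.1,0,0,0,0],[4.1,10.1,0,0,0,0],[4.1,10.1,0,0,0,0],[4.1,10.1,0,0,0,0]],
])

```text
time_s: 15.52
ee_pos: [0.5918, -0.2846, 0.1668]
eef_rot: [-3.141, 0.003, -0.133]
force: [0.4, 0.5, -0.4]
grip_width: 0.0424
grip_force: 0.0
```

Emit:
step_arm([
  [[0,0,0.8,0,0,0],[0,0,1.6,0,0,0],[0,0,2.4,0,0,0],[0,0,2.4,0,0,0],[0,0,2.4,0,0,0]],
])

```text
time_s: 15.93
ee_pos: [0.5915, -0.2816, 0.0952]
eef_rot: [-3.14, 0.004, -0.132]
force: [0.4, -0.2, 0.4]
grip_width: 0.0423
grip_force: 0.0
```

```bash
python3 - <<'E'
from h import *
l,o,im=white_cru()
print(o['ee_pos'].round(4))
for x in l: print(*x)
rows((.592,-.284,.027,YAW))
E
```

```text
[ 0.5915 -0.2816  0.0952]
0.94 RED [304. 370.] 1353 [ 0.4454 -0.2837]
0.87 white [283. 212.] 1758 [ 0.5934 -0.2842]
0.8 white [372. 225.] 1896 [ 0.5743 -0.3527]
0.6 RED [198. 287.] 23 [ 0.5389 -0.2056]
0.87 place [365.3 219.5] [ 0.5725 -0.3525]
0.68 place [299.6 357.5] [ 0.4433 -0.281 ]
0.63 place [209.4 292.9] [ 0.5218 -0.2082]
0.56 place [280.2 207.1] [ 0.5928 -0.2821]
[-0.03, 0.06, 2.39, 0.01, -0.02, 0.03] rows>=1.7
```

Emit:
step_arm([
  [[0.03,0.05,0.8,0,0,0],[0.03,0.05,1.6,0,0,0],[0.03,0.05,2.25,0,0,0],[0.03,0.05,2.25,0,0,0]],
])

```text
time_s: 16.42
ee_pos: [0.5918, -0.283, 0.027]
eef_rot: [-3.14, 0.004, -0.132]
force: [0.4, 0.7, -0.6]
grip_width: 0.0423
grip_force: 0.0
```

Emit:
step_arm([
  [[0,0,0,0,0,0],[0,0,0,0,0,0],[0,0,0,0,0,0],[0,0,0,0,0,0],[0,0,-0.3,0,0,0],[0,0,-1.5,0,0,0],[0,0,-2.8,0,0,0],[0,0,-4.3,0,0,0]],
], grip=0)

```text
time_s: 17.08
ee_pos: [0.5926, -0.2835, 0.1573]
eef_rot: [-3.141, 0.001, -0.132]
force: [0.5, 0.4, 0.3]
grip_width: 0.0111
grip_force: 15.0
```

```bash
python3 -c "
from h import *
P=c2w(-.148,.04);print(P);rows((*P,.17,YAW),(*P,.1,YAW),(*P,.046,YAW))"
```

```text
[0.46773022 0.12425542]
[-5.91, -12.93, -0.41, -0.0, 0.01, 0.03] rows>=10.2
[-5.91, -12.93, 1.92, -0.0, 0.01, 0.03] rows>=10.3
[-5.91, -12.93, 3.72, -0.0, 0.01, 0.03] rows>=10.6
```

Emit:
step_arm([
  [[-5.9,-12.9,-0.4,0,0,0],[-5.9,-12.9,-0.4,0,0,0],[-5.9,-12.9,-0.4,0,0,0],[-5.9,-12.9,-0.4,0,0,0],[-5.9,-12.9,-0.4,0,0,0],[-5.9,-12.9,-0.4,0,0,0],[-5.9,-12.9,-0.4,0,0,0],[-5.9,-12.9,-0.4,0,0,0]],
])

```text
time_s: 17.75
ee_pos: [0.4947, 0.0365, 0.166]
eef_rot: [-3.141, -0.002, -0.132]
force: [1.4, 0.0, -1.4]
grip_width: 0.0112
grip_force: 15.0
```

Emit:
step_arm([
  [[-0.9,-2,0,0,0,0],[-1.1,-2.5,0,0,0,0],[-1.1,-2.5,0.8,0,0,0],[-1.1,-2.5,1.5,0,0,0],[-1.1,-2.5,1.5,0,0,0]],
])

```text
time_s: 18.17
ee_pos: [0.471, 0.1139, 0.1176]
eef_rot: [3.14, 0.004, -0.13]
force: [0.5, -0.8, -1.9]
grip_width: 0.011
grip_force: 15.0
```

```bash
python3 -c "
from h import *
P=c2w(-.148,.04);rows((*P,.1,YAW),(*P,.046,YAW))"
```

```text
[-0.15, -0.33, 0.59, 0.01, 0.04, 0.04] rows>=0.5
[-0.14, -0.33, 2.39, 0.01, 0.04, 0.04] rows>=1.7
```

Emit:
step_arm([
  [[-0.14,-0.33,0.2,0,0,0],[-0.14,-0.33,0.9,0,0,0],[-0.14,-0.33,1.6,0,0,0],[-0.14,-0.33,2.1,0,0,0],[-0.14,-0.33,2.35,0,0,0],[-0.14,-0.33,2.35,0,0,0],[-0.14,-0.33,2.35,0,0,0]],
])

```text
time_s: 18.75
ee_pos: [0.4705, 0.1241, 0.0503]
eef_rot: [-3.141, -0.001, -0.133]
force: [-0.7, 0.4, 0.3]
grip_width: 0.0123
grip_force: 15.0
```

Emit:
step_arm([
  [[0,0,0,0,0,0],[0,0,0,0,0,0],[0,0,0,0,0,0],[0,0,-0.5,0,0,0],[0,0,-1.8,0,0,0],[0,0,-3.1,0,0,0],[0,0,-4.2,0,0,0],[0,0,-4.2,0,0,0]],
], grip=0.45)

```text
time_s: 19.42
ee_pos: [0.4722, 0.1243, 0.1819]
eef_rot: [-3.139, -0.01, -0.132]
force: [0.6, 0.9, 0.8]
grip_width: 0.0426
grip_force: 0.0
```

```bash
python3 - <<'E'
from h import *
l,o,im=white_cru()
print(o['ee_pos'].round(4))
for x in l: print(*x, w2c(x[-1]).round(3))
rows((.571,-.352,.17,YAW))
l,o,im=white_cru('top')
for x in l: print(*x, w2c(x[-1]).round(3))
E
```

```text
[0.4722 0.1243 0.1819]
0.87 white [284. 141.] 1157 [0.5255 0.1139] [-0.089  0.038]
0.63 white [280. 200.] 1066 [0.4665 0.1249] [-0.149  0.04 ]
0.57 white [368. 146.] 1257 [0.509  0.0302] [-0.094 -0.048]
0.8 place [363.6 144.2] [0.5101 0.0302] [-0.093 -0.047]
0.68 place [279.8 196.3] [0.4659 0.1256] [-0.15   0.041]
0.63 place [281.6 141.6] [0.5242 0.116 ] [-0.091  0.039]
[5.44, 15.28, 0.16, 0.0, 0.0, 0.03] rows>=11.7
0.71 RED [356. 194.] 154 [ 0.5338 -0.2146] [-0.037 -0.287]
0.58 RED [387. 230.] 196 [ 0.444  -0.2891] [-0.116 -0.373]
0.57 white [221. 199.] 133 [0.5291 0.1177] [-0.086  0.042]
0.56 white [253. 203.] 139 [0.5186 0.0382] [-0.086 -0.038]
0.44 white [415. 180.] 173 [ 0.567 -0.363] [ 0.016 -0.429]
0.67 place [222.7 202.6] [0.5227 0.1159] [-0.092  0.039]
0.61 place [356.1 191.9] [ 0.5417 -0.2194] [-0.028 -0.291]
0.47 place [255.3 202.4] [0.5213 0.034 ] [-0.083 -0.042]
0.46 place [382.9 226.2] [ 0.4542 -0.2833] [-0.107 -0.366]
0.45 place [213.7 222.5] [0.4733 0.1391] [-0.144  0.055]
```

Emit:
step_arm([
  [[5.4,15.2,0.1,0,0,0],[5.4,15.2,0.1,0,0,0],[5.4,15.2,0.1,0,0,0],[5.4,15.2,0.1,0,0,0],[5.4,15.2,0.1,0,0,0],[5.4,15.2,0.1,0,0,0],[5.4,15.2,0.1,0,0,0],[5.4,15.2,0.1,0,0,0]],
])

```text
time_s: 20.38
ee_pos: [0.5388, -0.2042, 0.172]
eef_rot: [-3.141, 0.002, -0.132]
force: [0.5, 0.7, -0.2]
grip_width: 0.0422
grip_force: 0.0
```

```bash
python3 -c "
from h import *
print(ctrl.get_obs()['ee_pos'])
rows((.571,-.352,.1,YAW))"
```

```text
[ 0.53879915 -0.20421942  0.17200694]
[1.72, 4.74, 2.39, -0.01, 0.02, 0.03] rows>=4.0
```

Emit:
step_arm([
  [[1.7,4.6,0,0,0,0],[1.7,4.6,0,0,0,0],[1.7,4.6,0,0,0,0],[1.7,4.6,1,0,0,0],[1.7,4.6,2.3,0,0,0],[1.7,4.6,2.3,0,0,0],[1.7,4.6,2.3,0,0,0]],
])

```text
time_s: 20.97
ee_pos: [0.5705, -0.3448, 0.1019]
eef_rot: [-3.139, 0.005, -0.132]
force: [0.4, 0.3, 0.6]
grip_width: 0.0423
grip_force: 0.0
```

```bash
python3 - <<'E'
from h import *
l,o,im=white_cru()
print(o['ee_pos'].round(4))
for x in l: print(*x)
rows((.571,-.352,.027,YAW))
E
```

```text
[ 0.5705 -0.3448  0.1019]
0.75 RED [229. 363.] 635 [ 0.4358 -0.2801]
0.6 white [291. 209.] 1694 [ 0.5722 -0.3537]
0.59 RED [135. 272.] 901 [ 0.5351 -0.2163]
0.67 place [290.7 205.9] [ 0.5699 -0.3541]
0.57 place [232.5 340.5] [ 0.4442 -0.2819]
0.57 place [140.  275.8] [ 0.5225 -0.2095]
[-0.03, 0.22, 2.66, 0.01, -0.03, 0.04] rows>=1.9
```

Emit:
step_arm([
  [[-0.05,0.25,0.9,0,0,0],[-0.05,0.25,1.8,0,0,0],[-0.05,0.25,2.5,0,0,0],[-0.05,0.25,2.5,0,0,0]],
])

```text
time_s: 21.45
ee_pos: [0.5682, -0.3517, 0.027]
eef_rot: [-3.14, 0.003, -0.131]
force: [-1.1, 0.1, -0.0]
grip_width: 0.0423
grip_force: 0.0
```

Emit:
step_arm([
  [[0,0,0,0,0,0],[0,0,0,0,0,0],[0,0,0,0,0,0],[0,0,0,0,0,0],[0,0,-0.3,0,0,0],[0,0,-1.5,0,0,0],[0,0,-2.8,0,0,0],[0,0,-4.3,0,0,0]],
], grip=0)

```text
time_s: 22.12
ee_pos: [0.5686, -0.3526, 0.1568]
eef_rot: [-3.141, 0.001, -0.132]
force: [0.8, -0.6, -0.5]
grip_width: 0.0116
grip_force: 15.0
```

```bash
python3 -c "
from h import *
P=c2w(-.148,-.04);print(P);rows((*P,.17,YAW),(*P,.1,YAW),(*P,.046,YAW))"
```

```text
[0.45696299 0.04498331]
[-5.43, -12.65, -0.43, -0.0, 0.01, 0.03] rows>=9.9
[-5.43, -12.65, 1.91, -0.0, 0.01, 0.03] rows>=10.0
[-5.43, -12.65, 3.71, -0.0, 0.01, 0.03] rows>=10.3
```

Emit:
step_arm([
  [[-5.4,-12.6,-0.4,0,0,0],[-5.4,-12.6,-0.4,0,0,0],[-5.4,-12.6,-0.4,0,0,0],[-5.4,-12.6,-0.4,0,0,0],[-5.4,-12.6,-0.4,0,0,0],[-5.4,-12.6,-0.4,0,0,0],[-5.4,-12.6,-0.4,0,0,0],[-5.4,-12.6,-0.4,0,0,0]],
])

```text
time_s: 22.78
ee_pos: [0.4784, -0.0304, 0.1658]
eef_rot: [-3.142, -0.002, -0.132]
force: [0.7, 0.3, -0.2]
grip_width: 0.0118
grip_force: 15.0
```

```bash
python3 -c "
from h import *
P=c2w(-.148,-.04);print(ctrl.get_obs()['ee_pos']);rows((*P,.12,YAW),(*P,.046,YAW))"
```

```text
[ 0.47840433 -0.03040214  0.16584085]
[-1.04, -2.4, 1.53, -0.0, -0.02, 0.03] rows>=2.2
[-1.05, -2.4, 3.99, -0.0, -0.02, 0.03] rows>=3.4
```

Emit:
step_arm([
  [[-0.9,-2.2,0,0,0,0],[-0.95,-2.3,0,0,0,0],[-0.95,-2.3,0.8,0,0,0],[-0.95,-2.3,1.5,0,0,0],[-0.95,-2.3,2,0,0,0],[-0.95,-2.3,2,0,0,0]],
])

```text
time_s: 23.28
ee_pos: [0.4589, 0.0403, 0.1031]
eef_rot: [3.141, 0.003, -0.131]
force: [-0.9, 0.1, -1.1]
grip_width: 0.0119
grip_force: 15.0
```

```bash
python3 -c "
from h import *
P=c2w(-.148,-.04);print(ctrl.get_obs()['ee_pos']);rows((*P,.046,YAW))"
```

```text
[0.45889243 0.0402997  0.10312861]
[-0.08, -0.15, 1.9, 0.0, 0.03, 0.03] rows>=1.4
```

Emit:
step_arm([
  [[-0.08,-0.15,0.5,0,0,0],[-0.08,-0.15,1.1,0,0,0],[-0.08,-0.15,1.6,0,0,0],[-0.08,-0.15,1.85,0,0,0],[-0.08,-0.15,1.95,0,0,0],[-0.08,-0.15,1.95,0,0,0],[-0.08,-0.15,1.95,0,0,0]],
])

```text
time_s: 23.87
ee_pos: [0.4596, 0.045, 0.048]
eef_rot: [-3.141, -0.003, -0.132]
force: [2.0, 3.1, 5.2]
grip_width: 0.0122
grip_force: 15.0
```

Emit:
step_arm([
  [[0,0,0,0,0,0],[0,0,0,0,0,0],[0,0,0,0,0,0],[0,0,-0.5,0,0,0],[0,0,-1.8,0,0,0],[-0.8,0,-3.1,0,0,0],[-1.8,-0.5,-4.2,0,0,0],[-2.6,-1,-4.2,0,0,0]],
], grip=0.45)

```text
time_s: 24.53
ee_pos: [0.3857, 0.0846, 0.1762]
eef_rot: [-3.14, -0.006, -0.134]
force: [0.8, 1.6, 1.1]
grip_width: 0.0421
grip_force: 0.0
```

```bash
python3 - <<'E'
from h import *
l,o,im=white_cru(); cv2.imwrite('pics/w5.png',im[:,:,::-1])
print(o['ee_pos'].round(4))
for x in l: print(*x, w2c(x[-1]).round(3))
for q,z in [('tray_front',.052),('door_edge',.052)]:
    for r in ctrl.place_of(q,'wrist')[:1]: p=toz(r['at'],z,'wrist',o); print(q,r['confidence'],p,w2c(p))
E
```

```text
[0.3857 0.0846 0.1762]
0.74 white [220.  42.] 1582 [0.5345 0.1196] [-0.081  0.044]
0.64 white [225. 113.] 1313 [0.4725 0.1264] [-0.144  0.043]
0.61 white [313. 113.] 1303 [0.4612 0.042 ] [-0.143 -0.042]
0.57 white [317.  51.] 1574 [0.5156 0.0322] [-0.088 -0.045]
0.51 RED [556.  12.] 214 [ 0.5187 -0.1832] [-0.056 -0.258]
0.85 place [312.  112.8] [0.4617 0.0413] [-0.143 -0.043]
0.8 place [228.8  51.7] [0.5297 0.1155] [-0.085  0.04 ]
0.64 place [225.5 114. ] [0.4723 0.1289] [-0.144  0.045]
tray_front 0.68 [0.43095129 0.09586212 0.052     ] [-0.18062282  0.00691495]
door_edge 0.9 [ 0.400657   -0.00684839  0.052     ] [-0.19681764 -0.09893834]
```

View pics/w5.png

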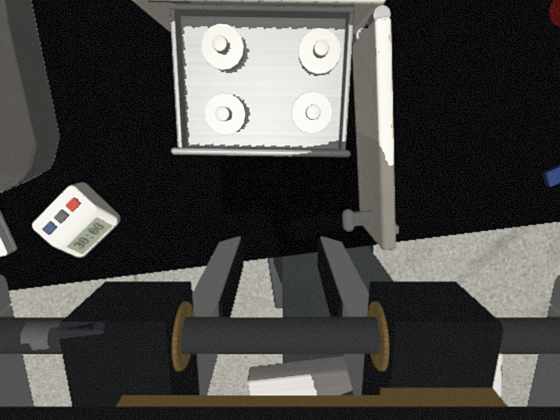

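The tray holds four upright crucibles at (222,45), (320,50), (225,113) and (313,112). Now to push the tray home.

```bash
python3 -c "
from h import *
rows((*c2w(-.215,0),.176,YAW),(*c2w(-.215,0),.034,YAW))"
```

```text
[0.32, -0.34, -0.13, 0.0, 0.0, 0.03] rows>=0.4
[0.32, -0.34, 4.6, 0.0, 0.0, 0.03] rows>=3.3
```

Emit:
step_arm([
  [[0.2,-0.3,0,0,0,0],[0.2,-0.3,0,0,0,0],[0.2,-0.3,1.2,0,0,0],[0.2,-0.3,2.4,0,0,0],[0.2,-0.3,3.6,0,0,0],[0.2,-0.3,4.6,0,0,0],[0.2,-0.3,4.6,0,0,0],[0.2,-0.3,4.6,0,0,0]],
], grip=0)

```text
time_s: 25.45
ee_pos: [0.3916, 0.0928, 0.0334]
eef_rot: [3.141, 0.004, -0.132]
force: [0.2, -1.0, -0.4]
grip_width: 0.0003
grip_force: 0.0
```

```bash
python3 -c "
from h import *
print(w2c(ctrl.get_obs()['ee_pos']),ctrl.get_obs()['ee_pos']);rows((*c2w(-.195,0),.034,YAW),(*c2w(-.082,0),.034,YAW))"
```

```text
[-0.21916108 -0.00142649] [0.39164101 0.09278345 0.03343525]
[0.81, -0.05, -0.02, 0.01, 0.03, 0.03] rows>=0.6
[4.57, -0.04, -0.04, 0.01, 0.03, 0.03] rows>=3.3
```

Emit:
step_arm([
  [[0.25,0,0,0,0,0],[0.5,0,0,0,0,0],[0.7,0,0,0,0,0],[0.85,0,0,0,0,0],[1.05,0,0,0,0,0],[1.3,0,0,0,0,0],[1.55,0,0,0,0,0],[1.8,0,0,0,0,0]],
])

```text
time_s: 26.12
ee_pos: [0.4463, 0.0858, 0.0341]
eef_rot: [3.142, 0.0, -0.132]
force: [-2.0, 0.0, 1.4]
grip_width: 0.0001
grip_force: 0.8
```

Emit:
step_arm([
  [[0.25,0,0,0,0,0],[0.5,0,0,0,0,0],[0.75,0,0,0,0,0],[1,0,0,0,0,0],[1.25,0,0,0,0,0],[1.5,0,0,0,0,0],[1.7,0,0,0,0,0],[1.9,0,0,0,0,0]],
])

```text
time_s: 26.78
ee_pos: [0.5027, 0.0783, 0.034]
eef_rot: [3.142, 0.0, -0.132]
force: [-1.9, -0.6, 0.9]
grip_width: 0.0004
grip_force: 0.7
```

Emit:
step_arm([
  [[0.15,0,0,0,0,0],[0.3,0,0,0,0,0],[0.42,0,0,0,0,0],[0.54,0,0,0,0,0],[0.64,0,0,0,0,0],[0.7,0,0,0,0,0],[0.75,0,0,0,0,0],[0.8,0,0,0,0,0]],
])

```text
time_s: 27.45
ee_pos: [0.526, 0.0752, 0.0341]
eef_rot: [-3.142, -0.0, -0.132]
force: [-1.4, -0.0, 0.7]
grip_width: 0.0007
grip_force: 0.6
```

```bash
python3 -c "
from h import *
o=ctrl.get_obs();print(w2c(o['ee_pos']),o['force'],o['ee_pos'])"
```

```text
[-0.08370406 -0.00074949] [-1.42597914 -0.00433175  0.69941632] [0.52595666 0.07522309 0.03409973]
```

Emit:
step_arm([
  [[0.06,0,0,0,0,0],[0.12,0,0,0,0,0],[0.18,0,0,0,0,0],[0.24,0,0,0,0,0],[0.3,0,0,0,0,0],[0.3,0,0,0,0,0]],
])

```text
time_s: 27.95
ee_pos: [0.5299, 0.0746, 0.034]
eef_rot: [3.14, 0.012, -0.132]
force: [-47.3, 3.3, 31.8]
grip_width: 0.0006
grip_force: 23.7
```

The tray is at its stop, reading cabinet x = −79.7 mm at the finger centre. I'm backing off and going to the outer side of the door.

Emit:
step_arm([
  [[-0.3,0,0,0,0,0],[-0.8,0,0,0,0,0],[-1.2,0,-1,0,0,0],[-1.2,0,-2.3,0,0,0],[-1.2,0,-3.6,0,0,0],[-1.2,0,-4,0,0,0],[-1.2,0,-4,0,0,0]],
])

```text
time_s: 28.53
ee_pos: [0.5009, 0.079, 0.1579]
eef_rot: [-3.14, -0.007, -0.132]
force: [-0.1, -0.3, -0.2]
grip_width: 0.0004
grip_force: 0.0
```

```bash
cat >> h.py <<'E'
H=np.array([-.076,-.088])
def door(t,ex=0.):
    l=np.array([-np.sin(t),np.cos(t)]); n=np.array([-np.cos(t),-np.sin(t)])
    return c2w(*(H+.12*l+(.006+.008*abs(np.cos(t))+.013*abs(np.sin(t))+ex)*n))
E
python3 - <<'E'
from h import *
im,o=snap('wrist','w6.png'); print(o['ee_pos'],w2c(o['ee_pos']))
for x in white_cru()[0]: print(*x)
for q,z in [('tray_front',.052),('door_edge',.052)]:
    for r in ctrl.place_of(q,'wrist')[:1]: p=toz(r['at'],z,'wrist',o); print(q,r['confidence'],p,w2c(p))
p=door(1.65,.025); print(p)
rows((*p,.155,YAW),(*p,.046,YAW))
E
```

```text
[0.50085409 0.07903551 0.15793018] [-0.10909134 -0.00035031]
0.4 RED [559. 133.] 112 [ 0.5273 -0.1824]
0.4 place [388.1 298.4] [ 0.3682 -0.0241]
door_edge 0.81 [ 0.39941249 -0.01072749  0.052     ] [-0.19752873 -0.10294965]
[ 0.39954751 -0.05010119]
[-2.71, 4.69, -0.07, 0.0, 0.02, 0.03] rows>=3.9
[-2.7, 4.69, 3.57, 0.0, 0.02, 0.03] rows>=4.7
```

View pics/w6.png

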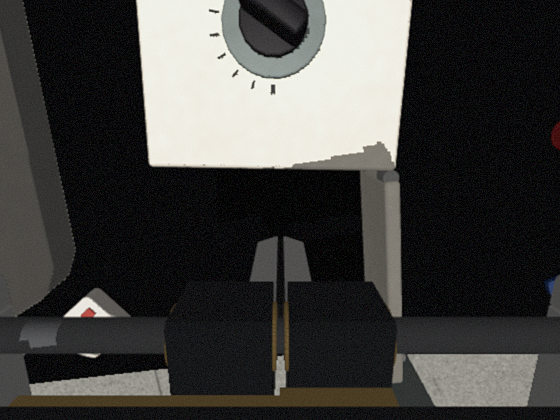

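The tray is fully under the roof edge (row 165), and the door is still open. I'm moving to its outer side.

Emit:
step_arm([
  [[-2.7,4.8,0,0,0,0],[-2.7,4.8,0,0,0,0],[-2.7,4.8,0,0,0,0],[-2.7,4.8,0,0,0,0],[-2.7,4.8,0.1,0,0,0],[-2.7,4.8,1.3,0,0,0],[-2.7,4.8,2.6,0,0,0],[-2.7,4.8,3.6,0,0,0]],
])

```text
time_s: 29.5
ee_pos: [0.399, -0.0532, 0.0436]
eef_rot: [-3.141, 0.001, -0.133]
force: [0.6, -0.9, -0.6]
grip_width: 0.0003
grip_force: 0.0
```

```bash
python3 - <<'E'
from h import *
ctrl.camera('top'); 
print(ctrl.get_obs()['ee_pos'],ctrl.get_obs()['force'])
rows(*[(*door(t,e),.046,YAW) for t,e in [(1.65,.01),(1.6,0)]+[(t,0) for t in np.arange(1.5,.05,-.1)]])
E
```

```text
[ 0.39640159 -0.05255609  0.03924404] [-3.56209441  1.51118467 -5.55536105]
[0.05, -0.59, -0.23, -0.01, 0.08, 0.02] rows>=0.5
[-0.02, -1.14, -0.22, -0.01, 0.08, 0.02] rows>=0.8
[-0.07, -1.53, -0.22, -0.01, 0.08, 0.02] rows>=1.1
[-0.09, -1.91, -0.22, -0.01, 0.08, 0.02] rows>=1.4
[-0.07, -2.3, -0.22, -0.01, 0.08, 0.02] rows>=1.7
[-0.01, -2.69, -0.22, -0.01, 0.08, 0.02] rows>=1.9
[0.08, -3.08, -0.22, -0.01, 0.08, 0.02] rows>=2.2
[0.22, -3.46, -0.22, -0.01, 0.08, 0.02] rows>=2.5
[0.4, -3.83, -0.23, -0.01, 0.08, 0.02] rows>=2.8
[0.62, -4.18, -0.23, -0.01, 0.08, 0.02] rows>=3.0
[0.87, -4.51, -0.23, -0.01, 0.08, 0.02] rows>=3.3
[1.17, -4.82, -0.23, -0.01, 0.08, 0.02] rows>=3.6
[1.49, -5.09, -0.23, -0.01, 0.08, 0.02] rows>=3.8
[1.85, -5.33, -0.24, -0.01, 0.08, 0.02] rows>=4.1
[2.24, -5.54, -0.24, -0.01, 0.08, 0.02] rows>=4.3
[2.64, -5.7, -0.24, -0.01, 0.08, 0.02] rows>=4.5
[3.07, -5.81, -0.25, -0.01, 0.08, 0.02] rows>=4.7
```

Emit:
step_arm([
  [[0,-0.6,-0.1,0,0,0],[0,-1,-0.1,0,0,0],[0,-1.3,-0.1,0,0,0],[0,-1.6,-0.1,0,0,0],[0,-1.9,-0.1,0,0,0],[0,-2.3,-0.1,0,0,0],[0,-2.7,-0.1,0,0,0],[0.1,-3.1,-0.1,0,0,0]],
])

```text
time_s: 30.22
ee_pos: [0.415, 0.0393, 0.0493]
eef_rot: [3.142, -0.0, -0.132]
force: [0.4, -0.2, 0.5]
grip_width: 0.0004
grip_force: 0.3
```

```bash
python3 - <<'E'
from h import *
o=ctrl.get_obs();print(o['ee_pos'],o['force'])
rows(*[(*door(t),.046,YAW) for t in [1.1]+[t for t in np.arange(1.0,-.05,-.1)]])
E
```

```text
[0.41497846 0.03933571 0.04931792] [ 0.44720242 -0.20638782  0.47384975]
[-0.12, 0.04, 0.11, 0.0, -0.0, 0.03] rows>=0.1
[0.01, -0.34, 0.11, 0.0, -0.0, 0.03] rows>=0.3
[0.19, -0.71, 0.11, 0.0, -0.0, 0.03] rows>=0.5
[0.41, -1.06, 0.11, 0.0, -0.0, 0.03] rows>=0.8
[0.67, -1.39, 0.11, 0.0, -0.0, 0.03] rows>=1.1
[0.96, -1.7, 0.11, 0.0, -0.0, 0.03] rows>=1.4
[1.29, -1.97, 0.11, 0.0, -0.0, 0.03] rows>=1.7
[1.64, -2.21, 0.11, 0.0, -0.0, 0.03] rows>=2.0
[2.03, -2.42, 0.11, 0.0, -0.0, 0.03] rows>=2.3
[2.44, -2.58, 0.11, 0.0, -0.0, 0.03] rows>=2.6
[2.86, -2.7, 0.11, 0.0, -0.0, 0.03] rows>=2.8
[3.3, -2.76, 0.11, 0.0, -0.0, 0.03] rows>=3.1
```

Emit:
step_arm([
  [[0.05,-0.35,0.1,0,0,0],[0.2,-0.7,0.1,0,0,0],[0.4,-1.05,0.1,0,0,0],[0.67,-1.4,0.1,0,0,0],[0.96,-1.7,0.1,0,0,0],[1.3,-2,0.1,0,0,0],[1.64,-2.2,0.1,0,0,0],[1.9,-2.4,0.1,0,0,0]],
])

```text
time_s: 30.88
ee_pos: [0.4822, 0.1032, 0.046]
eef_rot: [-3.142, -0.0, -0.132]
force: [-0.3, -0.7, -0.2]
grip_width: 0.0009
grip_force: 0.2
```

Emit:
step_arm([
  [[0.2,-0.1,0,0,0,0],[0.4,-0.2,0,0,0,0],[0.55,-0.25,0,0,0,0],[0.7,-0.3,0,0,0,0],[0.85,-0.35,0,0,0,0],[1,-0.35,0,0,0,0]],
])

```text
time_s: 31.38
ee_pos: [0.512, 0.1091, 0.046]
eef_rot: [-3.141, 0.001, -0.132]
force: [-2.6, 1.9, 0.9]
grip_width: 0.0003
grip_force: 1.5
```

```bash
python3 - <<'E'
from h import *
o=ctrl.get_obs();print(o['ee_pos'],w2c(o['ee_pos']),o['force'])
rows(*[(*door(t,e),.046,YAW) for t,e in [(.1,0),(0,0),(0,-.004)]])
E
```

```text
[0.51200457 0.10912699 0.04596311] [-0.10209234  0.03096812] [-2.59807108  1.91039194  0.87877755]
[-0.04, 0.04, -0.0, -0.0, 0.01, 0.03] rows>=0.0
[0.4, -0.03, -0.0, -0.0, 0.01, 0.03] rows>=0.3
[0.54, -0.03, -0.0, -0.0, 0.01, 0.03] rows>=0.4
```

Emit:
step_arm([
  [[0.06,0,0,0,0,0],[0.12,0,0,0,0,0],[0.18,0,0,0,0,0],[0.24,0,0,0,0,0],[0.3,0,0,0,0,0],[0.35,0,0,0,0,0],[0.4,0,0,0,0,0],[0.4,0,0,0,0,0]],
])

```text
time_s: 32.05
ee_pos: [0.5212, 0.1075, 0.0461]
eef_rot: [3.141, 0.007, -0.132]
force: [-27.3, 1.7, 19.4]
grip_width: 0.0002
grip_force: 13.6
```

Emit:
step_arm([
  [[-0.3,0,0,0,0,0],[-0.9,0,0,0,0,0],[-1.3,0,-1.2,0,0,0],[-1.3,0.3,-2.5,0,0,0],[-1.3,0.6,-3.8,0,0,0],[-1.3,0.9,-5.1,0,0,0],[-1.3,1,-6,0,0,0],[-1.3,1,-6,0,0,0]],
], grip=0.6)

```text
time_s: 32.72
ee_pos: [0.4833, 0.0822, 0.232]
eef_rot: [-3.14, -0.009, -0.133]
force: [0.1, 1.4, 0.4]
grip_width: 0.0503
grip_force: 0.0
```

```bash
python3 - <<'E'
from h import *
ctrl.camera('top')
im,o=snap('wrist','w7.png'); print(o['ee_pos'],w2c(o['ee_pos']))
for q,z in [('dial_grip',.132),('door_edge',.052),('door_hinge',.052)]:
    for r in ctrl.place_of(q,'wrist')[:2]: p=toz(r['at'],z,'wrist',o); print(q,r['confidence'],np.round(r['at']),p,w2c(p))
E
```

```text
[0.48243364 0.08242167 0.22872792] [-0.12779994  0.00052582]
dial_grip 0.96 [274.  10.] [0.63352536 0.06675155 0.132     ] [0.02402609 0.00533376]
door_edge 0.92 [245. 149.] [0.53123077 0.11299959 0.052     ] [-0.08356229  0.03739314]
door_hinge 0.96 [359. 144.] [ 0.52097759 -0.00598113  0.052     ] [-0.07770853 -0.08188499]
```

View pics/w7.png

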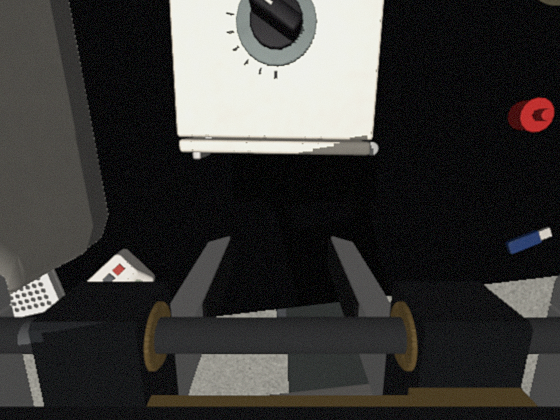

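The door looks shut and parallel to the front (bead row 146, hinge at (359,144)). The dial's mark points back-left, about 2.1 rad from zero.

```bash
python3 - <<'E'
from h import *
o=ctrl.get_obs(); print(o['qpos'].round(3),o['eef_rot'][2])
rows((.635,.066,.23,.862),(.635,.066,.19,.862))
E
```

```text
[ 0.095  0.147  1.663 -0.     1.334  1.798] -0.13177145609745655
[5.16, -0.12, -0.19, -0.01, 0.02, -9.49] rows>=8.0
[5.17, -0.12, 1.14, -0.01, 0.02, -9.49] rows>=8.0
```

Emit:
step_arm([
  [[0.6,0,0,0,0,-1.1],[1.2,0,0,0,0,-2.2],[1.9,0,0,0,0,-3.3],[2.6,0,0,0,0,-4.4],[3.3,0,0,0,0,-5.5],[4,0,0,0,0,-6.6],[4.6,-0.1,0,0,0,-7.7],[5.15,-0.1,0.2,0,0,-8.8]],
], grip=0.55)

```text
time_s: 33.63
ee_pos: [0.636, 0.0656, 0.219]
eef_rot: [-3.141, 0.001, 0.796]
force: [-0.6, 0.1, 1.0]
grip_width: 0.0517
grip_force: 0.0
```

```bash
python3 - <<'E'
from h import *
ctrl.camera('top')
im,o=snap('wrist','w8.png'); print(o['ee_pos'],o['eef_rot'],o['qpos'][5])
for r in ctrl.place_of('dial_grip','wrist')[:2]: p=toz(r['at'],.132,'wrist',o); print(r['confidence'],np.round(r['at']),p)
for c in 'x','y': pass
# dark bar edges: candidate points later
E
```

```text
[0.6371195  0.06495696 0.21659844] [-3.13942547e+00  2.41982255e-03  8.04581495e-01] 0.8106946039819467
0.77 [278. 216.] [0.63308573 0.06374814 0.132     ]
```

View pics/w8.png

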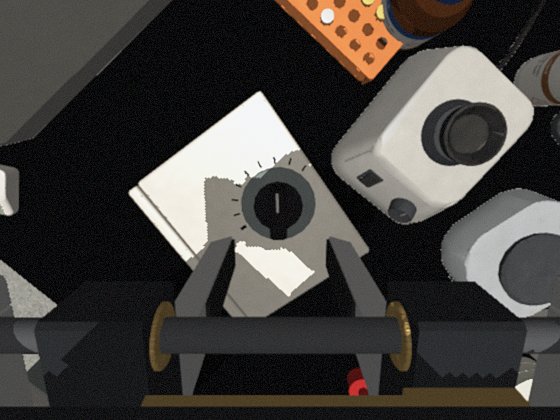

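The bar is aligned with the tool between the fingers, with its mark at (277,203) and its end at (279,236). Before going down I'm checking the height of the mixer behind it.

```bash
python3 - <<'E'
from h import *
for z in (.08,.12,.16,.2): print(z,toz((356,170),z,'side')[:2].round(3),toz((279.6,117.7),z,'top')[:2].round(3))
rows((.634,.0645,.113,.80))
E
```

```text
0.08 [0.844 0.06 ] [ 0.713 -0.033]
0.12 [ 0.788 -0.004] [ 0.702 -0.034]
0.16 [ 0.731 -0.067] [ 0.691 -0.034]
0.2 [ 0.675 -0.13 ] [ 0.68  -0.035]
[-0.03, 0.01, 3.48, -0.03, 0.03, -0.11] rows>=2.5
```

Emit:
step_arm([
  [[-0.05,0,0.9,0,0,0],[-0.05,0,1.8,0,0,0],[-0.05,0,2.6,0,0,0],[-0.05,0,3.1,0,0,0],[-0.05,0,3.4,0,0,0],[-0.05,0,3.4,0,0,0]],
])

```text
time_s: 34.28
ee_pos: [0.6327, 0.0644, 0.1161]
eef_rot: [-3.139, 0.002, 0.788]
force: [0.7, -0.5, 0.0]
grip_width: 0.0518
grip_force: 0.0
```

Emit:
step_arm([
  [[0,0,0,0,0,0],[0,0,0,0,0,0],[0,0,0,0,0,0],[0,0,0,0,0,0],[0,0,0,0,0,0],[0,0,0,0,0,0]],
], grip=0, squeeze=10)

```text
time_s: 34.78
ee_pos: [0.634, 0.0643, 0.1184]
eef_rot: [3.141, -0.0, 0.789]
force: [-5.3, 5.6, 2.4]
grip_width: 0.0148
grip_force: 4.2
```

Emit:
step_arm([
  [[0,-0.04,0,0,0,-0.4],[0,-0.04,0,0,0,-1.3],[0,-0.04,0,0,0,-2.3],[0,-0.04,0,0,0,-3.3],[0,-0.04,0,0,0,-4.3],[0,-0.04,0,0,0,-5.3],[0,-0.04,0,0,0,-6.3],[0,-0.04,0,0,0,-7]],
])

```text
time_s: 35.45
ee_pos: [0.6345, 0.0642, 0.1185]
eef_rot: [3.138, 0.001, 1.528]
force: [11.0, -5.0, -3.9]
grip_width: 0.0144
grip_force: 10.0
```

```bash
python3 -c "
from h import *
o=ctrl.get_obs();print(o['ee_pos'],o['eef_rot'],o['force'],o['moment'],o['qpos'][5])"
```

```text
[0.63448049 0.064236   0.11852151] [3.13769231e+00 7.95534857e-04 1.52767944e+00] [11.03627681 -4.97629668 -3.93245341] [-0.86256336 -2.1642011  -0.1090345 ] 0.08748001290495981
```

Emit:
step_arm([
  [[-0.02,0.04,0,0,0,-1],[-0.02,0.04,0,0,0,-2],[-0.02,0.04,0,0,0,-3],[-0.02,0.04,0,0,0,-4],[-0.02,0.04,0,0,0,-5],[-0.02,0.04,0,0,0,-6],[-0.02,0.04,0,0,0,-7],[-0.02,0.04,0,0,0,-8]],
])

```text
time_s: 36.12
ee_pos: [0.6358, 0.0646, 0.1185]
eef_rot: [3.138, 0.003, 2.365]
force: [12.5, 2.2, -4.4]
grip_width: 0.0138
grip_force: 10.0
```

Emit:
step_arm([
  [[0,0,0,0,0,-0.8],[0,0,0,0,0,-1.6],[0,0,0,0,0,-2.4],[0,0,0,0,0,-3.2],[0,0,0,0,0,-3.8],[0,0,0,0,0,-4.2],[0,0,0,0,0,-4.5],[0,0,0,0,0,-4.5]],
])

```text
time_s: 36.78
ee_pos: [0.636, 0.0653, 0.1185]
eef_rot: [3.139, 0.004, 2.834]
force: [14.4, 5.9, -5.6]
grip_width: 0.0138
grip_force: 10.0
```

```bash
python3 -c "
from h import *
o=ctrl.get_obs();print(o['ee_pos'],o['eef_rot'],o['force'],o['moment'],o['qpos'][5])"
```

```text
[0.63604428 0.06526079 0.11851117] [3.13860543 0.00448258 2.83386329] [14.44599744  5.86487882 -5.61531841] [ 1.11641825 -2.85710217  0.00920585] -1.2190877147574104
```

Emit:
step_arm([
  [[-0.03,0,0,0,0,-0.4],[-0.04,0,0,0,0,-0.8],[-0.04,0,0,0,0,-1.2],[-0.04,0,0,0,0,-1.6],[-0.04,0,0,0,0,-1.9],[-0.04,0,0,0,0,-2.1],[-0.04,0,0,0,0,-2.3],[-0.04,0,0,0,0,-2.3]],
])

```text
time_s: 37.45
ee_pos: [0.6364, 0.0654, 0.1185]
eef_rot: [3.139, 0.003, 3.074]
force: [7.3, 8.0, -2.3]
grip_width: 0.0149
grip_force: 10.6
```

```bash
python3 -c "
from h import *
o=ctrl.get_obs();print(o['ee_pos'],o['eef_rot'],o['force'],o['moment'],o['tau'][5],o['grip_width'])"
```

```text
[0.63639724 0.06540729 0.11852589] [3.13921753e+00 2.91156645e-03 3.07397822e+00] [ 7.28415303  8.01472583 -2.29360182] [ 1.62292667 -1.65395408 -0.20801909] -0.7358375005424023 0.014860185714965756
```

Emit:
step_arm([
  [[0,0,0,0,0,0.5],[0,0,0,0,0,0.5],[0,0,0,0,0,0.5],[0,0,0,0,0,0.5],[0,0,-0.8,0,0,0.5],[0,0,-2,0,0,0.5],[0,0,-3.2,0,0,0.5],[0,0,-3.5,0,0,0.5]],
], grip=0.55)

```text
time_s: 38.12
ee_pos: [0.6367, 0.064, 0.2294]
eef_rot: [3.14, 0.008, 3.021]
force: [0.2, -0.3, 0.5]
grip_width: 0.0516
grip_force: 0.0
```

```bash
python3 - <<'E'
from h import *
ctrl.camera('top')
im,o=snap('wrist','w9.png'); print(o['ee_pos'],o['eef_rot'],o['grip_width'])
E
```

```text
[0.63672998 0.06402055 0.22859393] [3.14040396 0.00743022 3.02098814] 0.051731489819017165
```

View pics/w9.png

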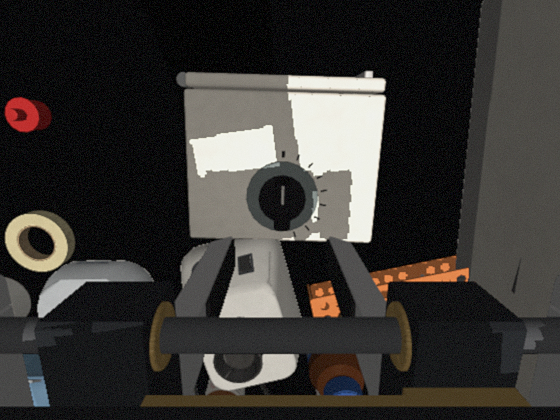

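The bar's mark at (283,195) points at the zero tick at (283,155), and the door is shut. I'm measuring the remaining angle numerically.

```bash
python3 - <<'E'
from h import *
o=ctrl.get_obs(); im=cv2.imread('pics/w9.png'); g=cv2.cvtColor(im,6).astype(int)
for f in ('w9',):
    ys,xs=np.where(g[178:215,274:292]>75); ys+=178; xs+=274
    P=np.array([toz((x,y),.139,'wrist',o)[:2] for x,y in zip(xs,ys)]); c=P.mean(0); u,s,vt=np.linalg.svd(P-c); d=vt[0]; d=d if d[0]<0 else -d
    print(len(xs),xs.min(),xs.max(),ys.min(),ys.max(),'mark c',c,'dir',np.degrees(np.arctan2(d[1],d[0])))
# roof edges front: line fit for cabinet yaw
for p in [(186,93),(384,95),(188,239),(370,241)]: print(toz(p,.095,'wrist',o)[:2].round(4))
m=ctrl.masks_of('dial_grip','top'); 
im2,_=snap('top')
for r in ctrl.place_of('door_edge','top')[:1]: print('edge',r['confidence'],w2c(toz(r['at'],.052,'top')))
for x in white_cru('top')[0]: print(*x)
E
```

```text
52 281 283 186 204 mark c [0.62192853 0.06704611] dir 172.23241835481886
[ 0.5306 -0.0063]
[0.5531 0.1653]
[ 0.6637 -0.0301]
[0.6872 0.1459]
0.63 RED [386. 228.] 191 [ 0.4483 -0.2856]
0.61 RED [355. 194.] 179 [ 0.5336 -0.2141]
0.46 white [264. 170.] 1585 [0.5988 0.0093]
0.45 white [264. 200.] 142 [0.5258 0.0114]
0.74 place [383.9 226.6] [ 0.4532 -0.2858]
0.56 place [354.1 193.9] [ 0.5368 -0.2142]
```

```bash
python3 -c "
from station import ctrl
print(ctrl.get_obs()['force']); print(ctrl.hand_in())"
```

```text
[ 0.814291    0.49555425 -0.12085621]
the job is handed in; nothing more can be done
None
```

The job is handed in: all four white crucibles stood upright on the tray before it was pushed to its stop, the door is shut, and the dial measured within about half a degree of zero; no result was returned, so I can't confirm how it was judged.

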